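Load the foam tray under the lane's drop catch

TASK

Slide the white foam tray across the bench into the aluminium loading lane so that its own leading edge lifts the steel drop catch, and keep pushing gently (about 10 N is plenty, never over 30 N) against the sprung end stop until the catch has fallen fully down behind the tray. Then let go and leave the tray held there by the catch. Do not touch the catch or the lane with the gripper, and leave the other things on the bench where they are.

Things in the scene. Friction and masses are not known exactly. Their poses are not given: they have to be found in the camera images.
- tray: White foam tray with a grid of cells, flat on the bench, 0.15 to 0.27 kg, 104 mm along its x, 116 mm along its y, 24 mm high. Origin: centre of its underside. It goes into the lane with its x along the lane (either end leads), slid on the bench by pushing the middle of its rear face.
- lane: Fixed loading lane screwed to the bench, no floor of its own. Origin on the bench, mid-lane, at the start of the parallel rails; x points the way the tray goes in, y to the left of that, z up. Two aluminium rails 11 mm high, 8 mm thick, inner faces at y = +-60.5 mm, from x = 0 to 200 mm. On them is clamped a carriage with the end stop and the catch.
- lane_mouth (a point): Middle of the lane's flared mouth, on the bench, 43 mm before the lane's origin. Here the flared 11 mm high guides begin, 162 mm apart; they narrow to the 121 mm between the rails.
- lane_stop (a point): Nominal place of the end stop, on the bench, at x = 160 mm of the lane: a plate 28 mm high with a 12 mm spring plunger standing 11 mm out of it (3 N at first touch, 5 N where the catch drops, 8 N when flush, then rigid). The carriage is clamped up to 14 mm nearer or farther along x each time, NOT reported: feel the force rise. The plate is met 7 mm after the catch drops.
- lane_catch (a point): Nominal place of the catch toe's holding face (the carriage shifts it likewise), on the bench at x = 49 mm, y = 60.5 mm of the lane. Steel toe over the +y rail, y = 46 to 81 mm, from 13 to 36 mm high at rest, below 65 mm when lifted; its ramp faces the mouth and starts 35 mm before the face. Push within 40 mm of mid-lane to stay clear of it. Nominal centre of the caught tray: x = 101 mm.
- catch (a joint): Angle of the catch about its low pivot: 0 is down at rest by its own weight; about 0.21 rad while it rides on the tray; at most 0.9. Back near 0 with the tray beyond it means the tray is locked in.
- vial_a: Bystander: small reagent vial with a blue cap, 23 mm across, 46 mm high, standing on the bench beside the lane. Origin: centre of its underside.
- vial_b: Bystander: second such vial, on the other side of the lane. Origin: centre of its underside.
- cap: Bystander: loose red tube cap, 17 mm across, 25 mm high. Origin: centre of its underside.
- timer: Bystander: bench timer with a red dial, 66 x 66 x 46 mm. Origin: centre of its underside.
- marker: Bystander: marker pen lying on the bench, 135 mm long along its y, 17 mm thick. Origin: centre of its underside.

How it is judged:
By the outcome, as a careful person would: the job done as asked, in the order asked, and still so for the second after the job is handed in, with the robot touching nothing.
It also fails if it takes over 58 s, if anything falls off the work surface, if the arm or the gripper's body presses on something with over 40 N, if the wrist force passes 120 N, or if a joint passes its speed limit or range.

ROBOT

A 6-joint arm with a two-finger parallel gripper is mounted at the origin on a cart in front of the work surface, level with it; the furniture and walls round the work are solid. World frame = base frame: x ahead of the robot, y to its left, z up, the work surface at z = 0. Lengths are in m, angles in degrees, forces in N, time in s.
With the tool pointing down it reaches from about 0.35 to 0.925 m from the base axis. Payload 6.4 kg.
Tool frame: the origin (TCP) lies at the very end of the fingers, on their centre line; the grasp point (between the pads) lies 19 mm behind it; z points along the fingers, y is the line along which they close (so a half turn about z gives the same grasp; the last joint's range is limited). The gripper opens to 94 mm and grips with 3 to 60 N. Pads are 16 mm wide; open, the fingers measure 119 mm over their backs; the gripper's body (75 mm by 177 mm) begins 78 mm behind the grasp point.
Start: joints at [-86.007, 14.043, 89.255, -0, 76.702, -9.975], TCP at [0.157, -0.631, 0.205] pointing down, gripper open.
Joint ranges: [-179.41, 179.41], [-58.25, 129.5], [7.25, 145.43], [-54.29, 234.29], [11.92, 165.04], [-157.13, 157.13]. Speed limits (degrees/s): [147.25, 147.25, 180, 180, 180, 180].

INTERFACE

Orientations are given as [roll, pitch, yaw] about the fixed x, y, z axes, in that order (R = Rz(yaw) Ry(pitch) Rx(roll)).
In Python, from bench import r, grip, eyes, telemetry gives the robot as it stands. Calls block until the motion is done:
- r.move_pose(position, orientation): joint-space move of the TCP to a pose.
- r.movel(position, rotation=None, v=0.15, until_force=None): straight line of the TCP; rotation=None keeps the orientation; v is the mean speed in m/s. With until_force (N) it stops when the force on the tool has changed by that much, and returns True; else False.
- r.movej(angles): joint-space move.
- grip(opening): finger opening in m; the grip force is fixed at half the most; returns when the fingers have stopped.
- r.pause(seconds).
- r.inverse_kinematics(position, orientation): joint angles nearest the present ones, or None.
- eyes.get_image(name): name is "side" or "top" or "wrist"; returns a dict with "pixels" (420x560x3 uint8, red, green, blue), "range_z" (420x560 float32, m along the optical axis (not along the pixel's ray), 0 where there is no reading), "fx", "fy", "cx", "cy" (pixels), "rvec" (rotation vector, rad) and "tvec" (3), from world to camera coordinates, as OpenCV has them; the wrist camera has in their place "T_tool_cam" (4x4, takes a point from camera to tool coordinates, whose origin is the TCP and whose axes are the flange's). Camera axes: x right, y down, z forward; pixel columns grow to the right and rows downward; lengths in m; the calibration is good to about 2 mm. The wrist camera is an equidistant fisheye: a pixel r from the principal point sees the ray r / f radians off the axis. A picture is of the moment at which its call begins: read the wrist's pose just before it.
A pose or a line that the arm cannot do raises r.MotionError and nothing moves.
- r.sign_off(): hands the job in; it is judged then, once.
Trained networks look in the newest picture that a camera, given by its name, has taken for a name from the list of things; names that differ only in an ending like _2 or _b are one class to them, and where a whole thing is asked for, a point or a joint stands for the part that bears it (a point fixed in the world has none). Each returns a list of dicts, best first, with "p" (0 to 1); they miss things now and then, are a little off and sometimes report something else, mostly with a low value. They report only what shows in the picture. A call takes as long as a camera call.
- eyes.search_frame(camera, query): "pixel" ([column, row] in pixels, amid what is visible of it).
- eyes.pinpoint(camera, query): "pixel" ([column, row] in pixels: a listed point, or the origin of a listed thing).
Readings, each from a call of its own:
- telemetry.current_time(): time.
- telemetry.current_joints(): joint angles.
- telemetry.current_qd(): joint speeds.
- telemetry.current_joint_torque(): joint torques, N m.
- telemetry.current_tool_pos(): TCP position.
- telemetry.current_eef_rot(): TCP orientation.
- telemetry.current_force(): force on the tool from outside, world axes, zero at the start.
- telemetry.current_ft_torque(): the same for the moment, N m.
- telemetry.current_width(): finger opening in m.
- telemetry.current_gripper_force(): force on a finger pad.
Only numpy, scipy, OpenCV 4.12 (cv2) and the standard library are available. Lean on these libraries where they do the work, as an engineer would, in place of code of your own. Each camera call takes 0.05 s, during which the arm holds its last target. There are 200 camera calls.

## Working session

There is one attempt and no reset: what is moved stays moved. The work goes in short steps, each a Python script; the robot and the scene stay as the last script left them, time stands still between calls to the robot, and variables do not carry over. Pictures are saved under pics/ and viewed, at most 10 in all, crops included, and the job is handed in when it is done.

```bash
ls; mkdir -p pics; cat > h.py <<'E'
import numpy as np, cv2
from bench import r, grip, eyes, telemetry
def cam(n):
    return eyes.get_image(n)
def w2p(im,P):
    return cv2.projectPoints(np.float64(P).reshape(-1,1,3),im['rvec'],im['tvec'],np.array([[im['fx'],0,im['cx']],[0,im['fy'],im['cy']],[0,0,1.]]),None)[0].reshape(-1,2)
def p2w(im,px,z=0.0):
    """pixel -> point on plane z"""
    R=cv2.Rodrigues(np.array(im['rvec'],float))[0];t=np.array(im['tvec'],float).ravel()
    c=-R.T@t
    d=R.T@np.array([(px[0]-im['cx'])/im['fx'],(px[1]-im['cy'])/im['fy'],1])
    return c+d*(z-c[2])/d[2]
def cloud(im):
    R=cv2.Rodrigues(np.array(im['rvec'],float))[0];t=np.array(im['tvec'],float).ravel()
    v,u=np.mgrid[:420,:560];Z=im['range_z']
    P=np.stack([(u-im['cx'])/im['fx']*Z,(v-im['cy'])/im['fy']*Z,Z],-1)
    return (P-t)@R
def save(im,name):
    cv2.imwrite('pics/'+name,im['pixels'][:,:,::-1])
E
python3 - <<'E'
from h import *
for n in ('top','side'):
    im=cam(n); save(im,n+'1.png')
    for q in ['tray','lane','lane_mouth','lane_stop','lane_catch','vial_a','cap','timer','marker']:
        print(n,q,[(np.round(d['pixel']),round(d['p'],2),np.round(p2w(im,d['pixel'])[:2],3)) for d in eyes.pinpoint(n,q)[:3]])
print(telemetry.current_time())
E
```

```text
pics
top tray [(array([261., 195.]), 0.58, array([0.57 , 0.214])), (array([190., 146.]), 0.45, array([0.691, 0.379]))]
top lane []
top lane_mouth [(array([346., 190.]), 0.66, array([0.578, 0.016]))]
top lane_stop [(array([388., 225.]), 0.59, array([ 0.495, -0.076]))]
top lane_catch [(array([348., 189.]), 0.57, array([0.581, 0.013]))]
top vial_a [(array([342., 266.]), 0.63, array([0.405, 0.031])), (array([366., 160.]), 0.6, array([ 0.649, -0.032]))]
top cap [(array([319., 153.]), 0.55, array([0.666, 0.076]))]
top timer [(array([191., 146.]), 0.84, array([0.691, 0.376])), (array([341., 267.]), 0.34, array([0.403, 0.034]))]
top marker [(array([260., 259.]), 0.9, array([0.422, 0.216]))]
side tray [(array([277., 199.]), 0.84, array([0.58 , 0.218]))]
side lane []
side lane_mouth [(array([300., 254.]), 0.3, array([0.577, 0.028]))]
side lane_stop []
side lane_catch [(array([303., 256.]), 0.62, array([0.581, 0.02 ]))]
side vial_a [(array([345., 273.]), 0.59, array([ 0.645, -0.043])), (array([216., 268.]), 0.57, array([0.403, 0.036]))]
side cap [(array([328., 235.]), 0.55, array([0.652, 0.069]))]
side timer [(array([304., 159.]), 0.94, array([0.697, 0.369]))]
side marker [(array([211., 213.]), 0.57, array([0.419, 0.209]))]
1.0
```

View pics/top1.png

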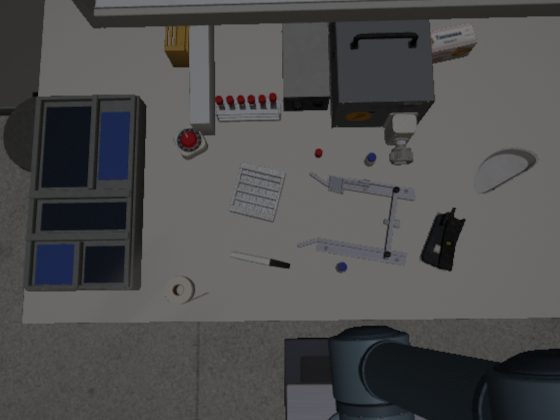

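View pics/side1.png

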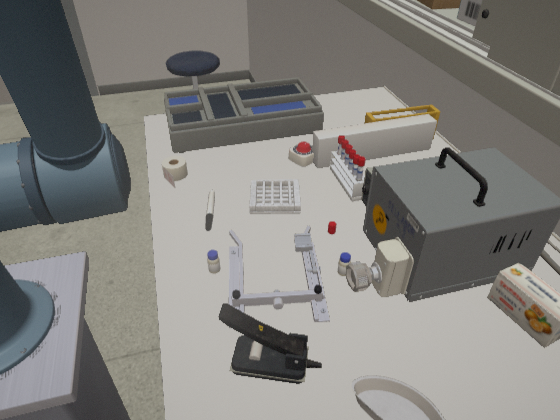

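The top view (x up, y left) shows the tray at about (258,192). The lane opens toward it: flare tips at about (311,175) and (300,244), catch at (335,185) on the far rail, and end plate at about (391,222). I'll measure it more closely with the wrist camera.

```bash
python3 - <<'E'
from h import *
im=cam('top')
for n,p in dict(tipL=(311,175),tipR=(300,244),r0=(318,248),r1=(405,258),l0=(340,182),l1=(413,194)).items(): print(n,np.round(p2w(im,p,.011)[:2],3))
P=cloud(im); 
m=(P[...,2]>.012)&(P[...,2]<.04)&(abs(P[...,0]-.57)<.09)&(abs(P[...,1]-.214)<.09)&(im['range_z']>0)
print('tray',m.sum(),cv2.minAreaRect(np.float32(P[m][:,:2])),np.median(P[m],0))
try:
    r.move_pose([0.52,0.06,0.33],[180,0,90]); 
except Exception as e: print(e)
print(telemetry.current_tool_pos(),telemetry.current_eef_rot(),telemetry.current_joints())
w=cam('wrist'); save(w,'wrist1.png'); print({k:v for k,v in w.items() if k not in('pixels','range_z')})
top=cam('top')
for q in ['tray','lane_mouth','lane_catch','lane_stop']: print(q,[(np.round(d['pixel']),round(d['p'],2)) for d in eyes.pinpoint('wrist',q)[:3]])
print(telemetry.current_time())
E
```

```text
tipL [0.612 0.097]
tipR [0.454 0.125]
r0 [0.445 0.085]
r1 [ 0.42  -0.107]
l0 [0.595 0.031]
l1 [ 0.564 -0.133]
tray 1476 ((0.5740593075752258, 0.22132939100265503), (0.10436048358678818, 0.11657234281301498), 75.51716613769531) [0.57563414 0.2204746  0.02298869]
[0.52009628 0.0594192  0.32978799] [-1.79979329e+02  3.85370159e-03  8.99380458e+01] [-5.90050708e+00 -7.62823307e+00  9.89963674e+01 -5.93813445e-03
  8.86520375e+01 -5.83841147e+00]
{'fx': 325.19226210127806, 'fy': 325.19226210127806, 'cx': 280.29615466664063, 'cy': 205.52989230445522, 'T_tool_cam': array([[-1.08611260e-03, -9.70811105e-01, -2.39842903e-01,
         6.95944853e-02],
       [ 9.99998806e-01, -7.90673704e-04, -1.32802132e-03,
         4.77840841e-04],
       [ 1.09962037e-03, -2.39844059e-01,  9.70810805e-01,
        -1.79470804e-01],
       [ 0.00000000e+00,  0.00000000e+00,  0.00000000e+00,
         1.00000000e+00]])}
tray [(array([314.,  69.]), 0.94)]
lane_mouth []
lane_catch [(array([317., 198.]), 0.88)]
lane_stop [(array([269., 256.]), 0.71)]
4.1333
```

View pics/wrist1.png

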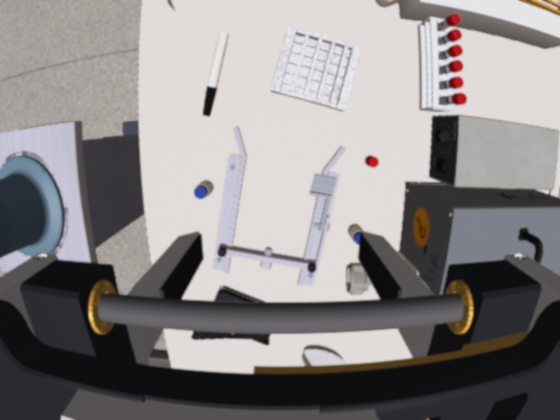

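The wrist view shows the lane clearly: rails from about (238,155) to (222,268) and from (325,190) to (308,283). The catch is at (322,185), the end plate at (268,256) and the tray at (315,68). I'll rectify this to a top-down map at rail height.

```bash
cat >> h.py <<'E'
from scipy.spatial.transform import Rotation as Ro
def wrist_map(z=.011, x0=.40,x1=.68,y0=-.14,y1=.30,s=.0008):
    """orthographic map of plane z: rows = x decreasing, cols = y decreasing; plus world cloud"""
    p=telemetry.current_tool_pos();R=Ro.from_euler('xyz',telemetry.current_eef_rot(),degrees=True).as_matrix()
    w=cam('wrist');T=w['T_tool_cam'];Rc=R@T[:3,:3];c=R@T[:3,3]+p
    X,Y=np.meshgrid(np.arange(x1,x0,-s),np.arange(y1,y0,-s),indexing='ij')
    d=(np.stack([X,Y,0*X+z],-1)-c)@Rc
    th=np.arctan2(np.hypot(d[...,0],d[...,1]),d[...,2]);ph=np.arctan2(d[...,1],d[...,0])
    u=w['cx']+w['fx']*th*np.cos(ph);v=w['cy']+w['fy']*th*np.sin(ph)
    o=cv2.remap(w['pixels'],np.float32(u),np.float32(v),cv2.INTER_LINEAR)
    v,u=np.mgrid[:420,:560];a=(u-w['cx'])/w['fx'];b=(v-w['cy'])/w['fy'];th=np.hypot(a,b)+1e-9
    Z=w['range_z'];k=np.tan(np.minimum(th,1.4))/th
    P=np.stack([a*k*Z,b*k*Z,Z],-1)@Rc.T+c; P[Z<=0]=np.nan
    return o,P,w
E
python3 - <<'E'
from h import *
o,P,w=wrist_map()
cv2.imwrite('pics/map1.png',o[:,:,::-1]); print(o.shape)
f=P.reshape(-1,3);f=f[~np.isnan(f[:,0])]
b=f[(abs(f[:,2])<.006)&(abs(f[:,0]-.52)<.12)&(abs(f[:,1]-.06)<.2)];print('bench z',np.median(b[:,2]))
m=(f[:,2]>.016)&(f[:,2]<.03)&(np.hypot(f[:,0]-.574,f[:,1]-.221)<.09)
print('tray',m.sum(),cv2.minAreaRect(np.float32(f[m][:,:2])))
# rails: height .007-.015
n=f[(f[:,2]>.008)&(f[:,2]<.014)]
for y in np.arange(.12,-.14,-.02):
    s=n[(abs(n[:,1]-y)<.004)&(n[:,0]>.40)&(n[:,0]<.64)]
    lo=s[s[:,0]<.51,0];hi=s[s[:,0]>.51,0]
    print(round(y,2),[np.round(np.percentile(q,[5,50,95]),4) if len(q)>3 else None for q in(lo,hi)])
np.save('P.npy',P)
E
```

```text
(350, 550, 3)
bench z 8.313177316754405e-06
tray 2789 ((0.574171245098114, 0.21963843703269958), (0.10510987788438797, 0.11688091605901718), 75.16006469726562)
0.12 [array([0.4493, 0.4537, 0.457 ]), None]
0.1 [array([0.4551, 0.4582, 0.4613]), array([0.6121, 0.6152, 0.6182])]
0.08 [array([0.4581, 0.4624, 0.4655]), array([0.5986, 0.6045, 0.6093])]
0.06 [array([0.4543, 0.4575, 0.462 ]), array([0.5848, 0.5893, 0.5935])]
0.04 [array([0.4106, 0.4537, 0.4583]), None]
0.02 [array([0.4465, 0.4507, 0.4545]), array([0.578 , 0.5811, 0.5856])]
-0.0 [array([0.443 , 0.4475, 0.4508]), array([0.575 , 0.5782, 0.5858])]
-0.02 [array([0.4401, 0.4435, 0.4469]), array([0.5709, 0.5755, 0.5916])]
-0.04 [array([0.4359, 0.4394, 0.4427]), array([0.5678, 0.5712, 0.6319])]
-0.06 [array([0.4223, 0.4335, 0.4387]), array([0.5636, 0.5683, 0.5834])]
-0.08 [array([0.4288, 0.4325, 0.5065]), array([0.5136, 0.544 , 0.5791])]
-0.1 [array([0.424 , 0.4277, 0.4317]), None]
-0.12 [None, array([0.5515, 0.5549, 0.5719])]
```

View pics/map1.png

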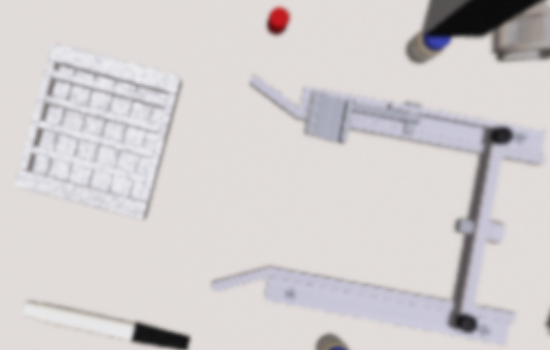

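```bash
cat >> h.py <<'E'
A=np.radians(10.6);O=np.array([.5257,.072]);EX=np.array([-np.sin(A),-np.cos(A)]);EY=np.array([np.cos(A),-np.sin(A)])
YAW=79.4
def lane2w(s,l): return O+s*EX+l*EY
def w2lane(p): d=np.asarray(p)[:2]-O; return d@EX,d@EY
def pusher(s,l,psi,gap=0.):
    """tool pose for tray centre (s,l), heading psi rad rel. lane; gap behind rear face"""
    b=.052+.008+gap
    q=lane2w(s-b*np.cos(psi),l-b*np.sin(psi))
    return q,[180,0,YAW+np.degrees(psi)]
Z=.010
E
python3 - <<'E'
from h import *
s0,l0=w2lane([.5742,.2200]);psi=np.radians(75.16-YAW);print(s0,l0,np.degrees(psi))
grip(.042)
q,o=pusher(s0,l0,psi,.025)
r.move_pose([*q,.10],o); r.movel([*q,Z],v=.15)
f0=telemetry.current_force();print('f0',f0)
from scipy.interpolate import CubicHermiteSpline as C
S1=-.02
h=C([s0,S1],[l0,0],[np.tan(psi),0])
q,o=pusher(s0,l0,psi,.003); r.movel([*q,Z],o,v=.08)
for s in np.linspace(s0,-.075,6)[1:]:
    q,o=pusher(s,float(h(s)),np.arctan(float(h(s,1))))
    hit=r.movel([*q,Z],o,v=.06,until_force=15)
    f=telemetry.current_force()-f0
    print(round(s,3),round(float(h(s)),4),hit,np.round(f,1))
    if hit: break
p=telemetry.current_tool_pos();print(w2lane(p),p[2],telemetry.current_time())
im=cam('top');P=cloud(im);c=lane2w(s,float(h(s)))
m=(P[...,2]>.016)&(P[...,2]<.028)&(np.hypot(P[...,0]-c[0],P[...,1]-c[1])<.085)&(im['range_z']>0)
print(cv2.minAreaRect(np.float32(P[m][:,:2])),c)
o,P,w=wrist_map(z=.024);cv2.imwrite('pics/map2.png',o[:,:,::-1])
E
```

```text
-0.154396072178851 0.020447564543070892 -4.240000000000009
f0 [-0.50199426  0.43910473 -0.2846359 ]
-0.139 0.0187 False [-0.5 -0.7  0.9]
-0.123 0.0162 False [0.5 0.4 0.1]
-0.107 0.0131 False [-0.  -0.7 -0.5]
-0.091 0.0098 False [ 0.2 -1.1  0.9]
-0.075 0.0065 False [ 0.1 -0.7 -0.5]
(np.float64(-0.1332714045638899), np.float64(0.017833668412281112)) 0.009902531211052622 9.725
((0.5389713048934937, 0.12588807940483093), (0.06583720445632935, 0.11587928980588913), 68.41403198242188) [0.54587046 0.14452727]
```

View pics/map2.png

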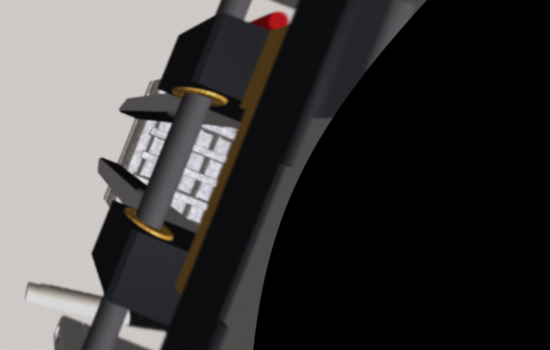

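The tray follows the fingers, now about 68° yaw and centred within 1 mm of the plan. I'll carry on into the lane.

```bash
python3 - <<'E'
from h import *
from scipy.interpolate import CubicHermiteSpline as C
f0=np.array([-.5,.4,-.3])
h=C([-.1544,-.02],[.02045,0],[np.tan(np.radians(-4.24)),0])
def go(s,l,psi,v,F):
    q,o=pusher(s,l,psi); hit=r.movel([*q,Z],o,v=v,until_force=F)
    f=telemetry.current_force()-f0
    print(round(s,3),hit,'along',round(-f[:2]@EX,1),'lat',round(f[:2]@EY,1),'z',round(f[2],1),'at',np.round(w2lane(telemetry.current_tool_pos()),4)); return hit
hit=False
for s in np.linspace(-.075,-.02,6)[1:]:
    hit=go(s,float(h(s)),np.arctan(float(h(s,1))),.05,12)
    if hit: break
if not hit:
  for s in np.arange(-.01,.075,.01):
    if go(s,0,0,.04,12): break
print(telemetry.current_time())
im=cam('side');save(im,'side2.png')
E
```

```text
-0.064 False along -0.3 lat -0.0 z -0.6 at [-0.1226  0.0146]
-0.053 False along -1.4 lat 0.2 z 1.2 at [-0.1121  0.0112]
-0.042 False along 1.8 lat 2.0 z 0.8 at [-0.1019  0.0082]
-0.031 False along 1.7 lat 1.1 z 0.6 at [-0.0909  0.0037]
-0.02 False along 1.5 lat 0.1 z 1.7 at [-0.0799 -0.0002]
-0.01 False along -0.0 lat 0.5 z -0.4 at [-0.0692 -0.0002]
0.0 False along -0.7 lat 1.2 z 0.6 at [-0.0594 -0.    ]
0.01 False along 0.7 lat -0.5 z -0.4 at [-0.0495  0.0001]
0.02 False along -0.8 lat 1.1 z 0.9 at [-0.0395  0.    ]
0.03 False along -0.8 lat 0.7 z 0.2 at [-0.0295 -0.    ]
0.04 False along -1.0 lat 0.3 z 0.1 at [-0.0195 -0.    ]
0.05 False along -0.2 lat 0.1 z 0.2 at [-0.0095 -0.    ]
0.06 False along -1.0 lat 1.8 z 0.6 at [0.0005 0.    ]
0.07 False along 0.1 lat 0.5 z -0.1 at [ 0.0105 -0.    ]
15.3083
```

View pics/side2.png

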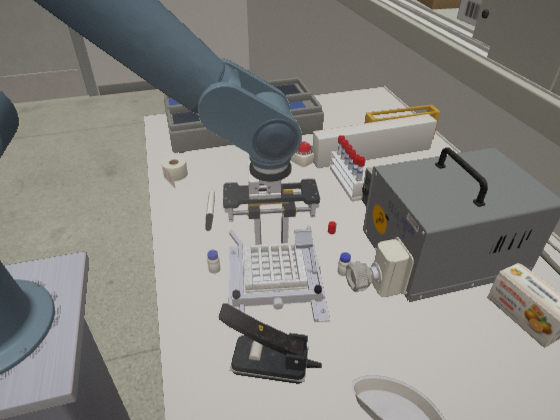

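The tray is inside the lane and square, with its front close to the end stop and the far-rail catch at about (303,238). Next is a slow push, watching the force.

```bash
python3 - <<'E'
from h import *
f0=np.array([-.5,.4,-.3])
def along(n=5):
    a=[]
    for _ in range(n): a.append(-(telemetry.current_force()-f0)[:2]@EX); r.pause(.02)
    return np.mean(a)
for s in np.arange(.072,.125,.002):
    q,o=pusher(s,0,0); hit=r.movel([*q,Z],o,v=.015,until_force=8); F=along()
    print(round(s,3),hit,round(F,1),round(w2lane(telemetry.current_tool_pos())[0],4))
    if F>8.5 or hit: break
print(telemetry.current_time())
im=cam('side');save(im,'side3.png')
cv2.imwrite('pics/side3c.png',cv2.resize(im['pixels'][200:330,200:370,::-1],None,fx=4,fy=4,interpolation=cv2.INTER_CUBIC))
E
```

```text
0.072 False 0.8 0.012
0.074 False 1.4 0.014
0.076 False 1.3 0.0161
0.078 False 1.3 0.0181
0.08 False 0.8 0.0201
0.082 False 0.8 0.0221
0.084 False 0.9 0.0241
0.086 False 4.7 0.0256
0.088 False 5.3 0.0275
0.09 False 6.0 0.0294
0.092 False 6.2 0.0313
0.094 False 6.9 0.0332
0.096 False 7.3 0.0351
0.098 True 5.3 0.0346
20.4167
```

View pics/side3c.png

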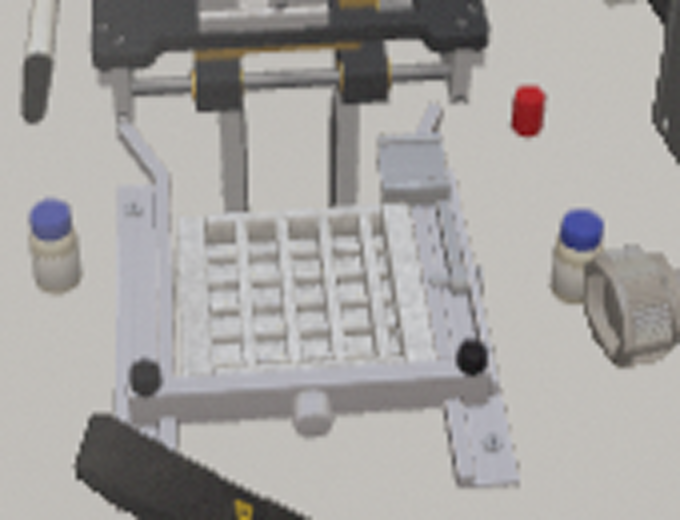

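The catch toe at crop (413,165) looks down and clear behind the tray's rear edge. The force trace agrees: 4→7 N along the spring, then rigid. I'll check the toe height before retreating.

```bash
cat >> h.py <<'E'
def report():
    im=cam('side');P=cloud(im).reshape(-1,3);P=P[im['range_z'].ravel()>0]
    d=P[:,:2]-O;s=d@EX;l=d@EY
    m=(s>-.02)&(s<.06)&(l>.047)&(l<.08)&(P[:,2]>.012)&(P[:,2]<.09)
    for a in np.arange(-.01,.06,.01):
        k=m&(s>=a)&(s<a+.01)
        if k.sum()>2: print('toe s',round(a,2),'z max/med',np.round([P[k,2].max(),np.median(P[k,2])],4),k.sum())
    m=(s>.0)&(s<.16)&(abs(l)<.045)&(P[:,2]>.02)&(P[:,2]<.027)
    print('tray top s range',np.percentile(s[m],[1,99]))
    return im
E
python3 - <<'E'
from h import *
report()
E
```

```text
toe s 0.0 z max/med [0.036  0.0334] 22
toe s 0.01 z max/med [0.0363 0.0291] 101
toe s 0.02 z max/med [0.0297 0.0227] 71
toe s 0.03 z max/med [0.0287 0.0241] 83
toe s 0.04 z max/med [0.0305 0.0176] 36
toe s 0.05 z max/med [0.0259 0.0229] 35
tray top s range [0.04395115 0.15988762]
```

The toe top is at 36 mm, its rest height, so the catch is down. Now I'll retreat straight back, lift and verify.

```bash
python3 - <<'E'
from h import *
s=w2lane(telemetry.current_tool_pos())[0]
r.movel([*lane2w(s-.02,0),Z],v=.03)
r.movel([*lane2w(-.10,0),Z],v=.12)
r.movel([*lane2w(-.10,0),.22],v=.15)
r.pause(.5)
im=report();save(im,'side4.png')
cv2.imwrite('pics/side4c.png',cv2.resize(im['pixels'][140:330,190:370,::-1],None,fx=3,fy=3,interpolation=cv2.INTER_CUBIC))
o,P,w=wrist_map();P=P.reshape(-1,3);P=P[~np.isnan(P[:,0])];d=P[:,:2]-O
m=(abs(d@EY)<.07)&(d@EX>.02)&(d@EX<.17)&(P[:,2]>.019)&(P[:,2]<.026)
rc=cv2.minAreaRect(np.float32(P[m][:,:2]));print(rc,w2lane(rc[0]))
print(telemetry.current_time(),telemetry.current_force())
E
```

```text
toe s 0.0 z max/med [0.0357 0.0327] 23
toe s 0.01 z max/med [0.0362 0.029 ] 100
toe s 0.02 z max/med [0.0279 0.0232] 68
toe s 0.03 z max/med [0.0291 0.0243] 77
toe s 0.04 z max/med [0.0298 0.0229] 39
toe s 0.05 z max/med [0.0256 0.0224] 33
tray top s range [0.03975393 0.1597891 ]
((0.501495897769928, -0.02413010597229004), (0.1438320428133011, 0.13805173337459564), 86.20442199707031) (np.float64(0.09894205657324665), np.float64(-0.006107804848220626))
24.6083 [-0.09889848  0.42658161 -0.80229331]
```

View pics/side4c.png

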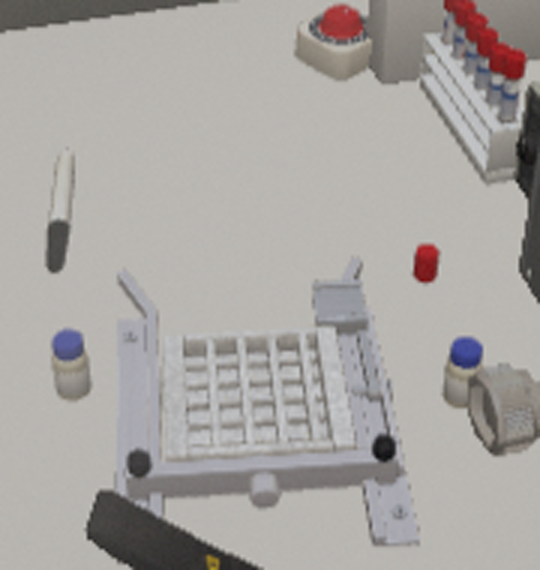

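The tray sits against the catch (rear at about 40 mm in the lane, moved back 4 mm onto the toe). The toe is still at its rest height and the bystanders are undisturbed.

```bash
python3 -c "
from h import *
print(r.sign_off())"
```

```text
the job is handed in; nothing more can be done
None
```

The tray is in the lane and held by the dropped catch; the push was stopped at an 8 N force change (about 7 N measured just before), the gripper is well clear, the other things look undisturbed, and I handed the job in at about 25 s.

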